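Rebuild the hub stack on the stub shaft

TASK

Take the worn bush off the upright stub shaft and leave it lying in the scrap tray. Then slide the new parts onto the shaft in this order from the bottom up: bearing ring, plain sleeve, flanged collar (flange down), hexagonal collar, each seated flat on the one below. Leave the grease tin, the bolt cup and the hammer where they are.

Things in the scene. Friction and masses are not known exactly. Their poses are not given: they have to be found in the camera images.
- stub: fixed steel stub shaft: a round dark foot 110 mm across and 20 mm high carrying a plain upright round post 20 mm in diameter that ends 80 mm above the table; its last 5 mm taper to 10 mm across. Origin: centre of the foot's underside, on the post's axis; z up. Parts on the shaft rest on the foot's top, 20 mm above the origin.
- tray: fixed square open aluminium scrap tray, 140 x 140 mm outside, 30 mm high, walls 4 mm, floor at most 5 mm. Origin: centre of its underside; x and y along its sides.
- worn_bush: worn, rust-brown plain ring, 44 mm outside diameter, 28 mm high, 27 mm bore; at the start it sits on the shaft, on the foot. Origin: centre of its lower face; z along its axis.
- bearing: bearing ring: the widest and flattest ring, steel with a black seal line round its upper face, 60 mm outside diameter, 14 mm high, 27 mm bore. Lies flat. Origin: centre of its lower face; z along its axis, up.
- sleeve: plain round steel sleeve, 38 mm outside diameter, 20 mm high, 27 mm bore. Stands upright. Origin: centre of its lower face; z along its axis, up.
- flanged_collar: steel collar with a step: a flange 52 mm in diameter and 4 mm high at its foot, above it a neck 36 mm in diameter and 12 mm high (16 mm in all), 27 mm bore. Stands flange down. Origin: centre of the flange's lower face; z along its axis, up.
- hex_collar: hexagonal steel collar, 36 mm across flats, 16 mm high, 27 mm wide bore, no thread. Lies flat. Origin: centre of its lower face; z up; its own x axis is square to one pair of flats (the other pairs at 60 degree steps).
- grease_tin: bystander: small round tin with a green band, 42 mm in diameter, 55 mm high. Origin: centre of its underside.
- bolt_cup: bystander: small white cup with bolts in it, 42 mm in diameter, 45 mm high. Origin: centre of its underside.
- hammer: bystander: hammer with a green handle lying on the far side of the table. Origin: on its underside, about mid-length.
Not all that is in view belongs to the job. What is shaped like the hex_collar but black or purple is not meant. There is more than one size of the worn_bush; the job needs the larger.

How it is judged (in metres and radians):
At the end, for the whole second after the job is handed in: Bearing ring, sleeve, flanged collar and hex collar on the shaft, undersides 20, 34, 54, 70 mm above the stub's origin (within 4 mm), within 6 mm of its axis, upright within 0.12 rad; worn bush in the tray (68 mm of its centre along each side, origin below 36 mm); all released, at rest (horizontal distance between each of bearing, sleeve, flanged_collar, hex_collar and stub below 0.006 m and z of bearing in the frame of stub between 0.016 and 0.024 m and angle between each of bearing, sleeve, flanged_collar, hex_collar's own z axis and vertical below 0.12 rad and linear speed of each of bearing, sleeve, flanged_collar, hex_collar, worn_bush below 0.02 m/s and angular speed of each of bearing, sleeve, flanged_collar, hex_collar, worn_bush below 0.3 rad/s and z of sleeve in the frame of stub between 0.03 and 0.038 m and z of flanged_collar in the frame of stub between 0.05 and 0.058 m and z of hex_collar in the frame of stub between 0.066 and 0.074 m and x of worn_bush in the frame of tray between -0.068 and 0.068 m and y of worn_bush in the frame of tray between -0.068 and 0.068 m and z of worn_bush in the frame of tray below 0.036 m); the robot touches nothing.
It fails at once if the grease tin is shifted by more than 30 mm (distance of grease_tin from where it was at the start of the episode above 0.03 m).
It fails at once if the bolt cup is shifted by more than 30 mm (distance of bolt_cup from where it was at the start of the episode above 0.03 m).
It fails at once if the hammer is shifted by more than 30 mm (distance of hammer from where it was at the start of the episode above 0.03 m).
It also fails if it takes over 115 s, if anything falls off the work surface, if the arm or the gripper's body presses on something with over 40 N, if the wrist force passes 120 N, or if a joint passes its speed limit or range.

ROBOT

A 6-joint arm with a two-finger parallel gripper is mounted at the origin on the work surface. World frame = base frame: x ahead of the robot, y to its left, z up, the work surface at z = 0. Lengths are in mm, angles in rad, forces in N, time in s.
With the tool pointing down it reaches from about 350 to 975 mm from the base axis. Payload 17.4 kg.
Tool frame: the origin (TCP) lies midway between the tips of the shut fingers; the grasp point (between the pads) lies 19 mm behind it; z points along the fingers, y is the line along which they close (so a half turn about z gives the same grasp; the last joint's range is limited). The gripper opens to 85 mm and grips with 20 to 120 N. Pads are 22 mm wide; open, the fingers measure 114 mm over their backs; the gripper's body (76 mm by 85 mm) begins 54 mm behind the grasp point. The pads swing forward as they close: fully open they stand 13 mm farther back than shut.
Start: joints at [1.278, 0.116, 1.442, -0, 1.584, -0.038], TCP at [170.143, 653.21, 231.303] pointing down, gripper open.
Joint ranges: [-2.83, 2.83], [-0.83, 2.19], [0.07, 2.5], [-1.14, 4.28], [0.01, 3], [-2.97, 2.97]. Speed limits (rad/s): [1.89, 1.89, 2.22, 3.14, 3.14, 3.14].

INTERFACE

Orientations are given as a rotation vector (axis times angle).
In Python, from cell import ctrl gives the robot as it stands.
- The arm moves only by the tool carry_out, never from a script. Its argument "commands" is a list of rows, each an object of numbers: "wx", "wy", "wz": the turn, a rotation vector about the world's x, y, z in shares of pi/2 rad (1.0 is pi/2 rad); "tx", "ty", "tz": the shift along the world's x, y, z in a scale on which 1.0 is 100 cm; "grip": the opening, from -1 (shut) to 1 (fully open). A call has 1 to 12 rows; each row is the pose to reach, as a shift and turn from the pose commanded when the call began; what a row does not reach only later rows make up. A row lasts 1/8 s, in which the tool goes at most 62.5 mm and 10.7 degrees, less where a joint would pass 70% of its speed; a pose out of reach is approached as far as the arm can. No shift or turn number may pass 1 either way. A call with a gripper value outside its range is refused whole. The fingers move at their own pace and stop on an object; "squeeze" is the grip in N (left out, the last holds). Time passes only in rows, so rows that repeat a pose let the fingers close. It gives the time, the measured TCP pose, the force, the opening and the grip force at its end, in the units of the state.
- ctrl.state(): the state, without advancing time (a new reading comes with each control period).
- ctrl.read_camera(name): name is "side" or "top"; returns the picture (400x640x3 uint8, blue, green, red); there is no depth.
- ctrl.get_calibration(name): a dict with "fx", "fy", "cx", "cy" (pixels), "k1" (the pictures are not rectified: a ray, as slopes to the right and down, at radius r is drawn at 1 + k1 r^2 times it, then the intrinsics apply), "rvec" (rotation vector, rad) and "tvec" (3), from world to camera coordinates, as OpenCV has them. Camera axes: x right, y down, z forward; pixel columns grow to the right and rows downward; lengths in mm; the calibration is good to about 2 mm. A picture is of the moment at which its call begins. get_calibration takes no time and is no camera call.
- ctrl.close_job(): hands the job in; it is judged then, once.
The state is a dict: "time_s": time; "joint_positions": joint angles; "dq": joint speeds; "joint_efforts": joint torques, N m; "ee_pos": TCP position; "eef_rot": TCP orientation; "wrist_force": force on the tool from outside, world axes, zero at the start; "torque": the same for the moment, N m; "gripper_width": finger opening in mm; "grasp_force": force on a finger pad.
Only numpy, scipy, OpenCV 4.12 (cv2) and the standard library are available. Lean on these libraries where they do the work, as an engineer would, in place of code of your own. Each camera call takes 0.05 s, during which the arm holds its last target. There are 200 camera calls.

## Working session

There is one attempt and no reset: what is moved stays moved. The work goes in short steps, Python scripts to look and compute and a tool call to move; the robot and the scene stay as the last step left them, time stands still between calls to the robot, and variables do not carry over. Pictures are saved under pics/ and viewed, at most 17 in all, crops included, and the job is handed in when it is done.

Besides the shell and the picture viewer there is one more tool, called as a command line: name --argument value ..., lists and objects as JSON in quotes. carry_out: Moves the arm, as the interface text tells. Its arguments: {"type":"object","properties":{"commands":{"type":"array"},"squeeze":{"type":"number"}},"required":["commands"]}

```bash
mkdir -p pics; ls; python3 - <<'E'
from cell import ctrl
import cv2
for n in("top","side"):
    cv2.imwrite(f"pics/{n}0.png",ctrl.read_camera(n)); print(n,ctrl.get_calibration(n))
print(ctrl.state())
E
```

```text
pics
top {'fx': 432.641030891735, 'fy': 432.641030891735, 'cx': 318.8880351728281, 'cy': 193.3751693453941, 'k1': -0.11626213262151114, 'rvec': array([ 2.15996086, -2.2152099 ,  0.06086052]), 'tvec': array([  16.83926652,  614.22073188, 1125.53746313])}
side {'fx': 435.35928582028356, 'fy': 435.35928582028356, 'cx': 324.4371281773048, 'cy': 200.48921932562578, 'k1': -0.09022033245431688, 'rvec': array([ 1.92930685, -0.8496639 ,  0.49976413]), 'tvec': array([-413.46385156,  262.43650569,  659.24962931])}
{'time_s': 0.1, 'joint_positions': array([ 1.27824033e+00,  1.16442983e-01,  1.44218901e+00,  2.04847423e-05,
        1.58399225e+00, -3.77859749e-02]), 'dq': array([ 9.41255616e-05, -1.21206585e-03, -2.58424755e-03,  2.12710725e-04,
        7.35373139e-04, -5.08245549e-04]), 'joint_efforts': array([ 1.83817538e-03, -7.33670282e+01, -6.33786249e+01,  2.39426220e-05,
        5.33249564e-03, -4.45886485e-05]), 'ee_pos': array([170.06170205, 653.05591412, 230.63851714]), 'eef_rot': array([-3.99085807e-01, -3.11594925e+00,  1.59298437e-03]), 'wrist_force': array([-0.3052778 ,  0.51940006,  0.45862507]), 'torque': array([ 0.02585207, -0.0305423 , -0.00387553]), 'grasp_force': 0.0, 'gripper_width': 85.42887428120241}
```

View pics/top0.png

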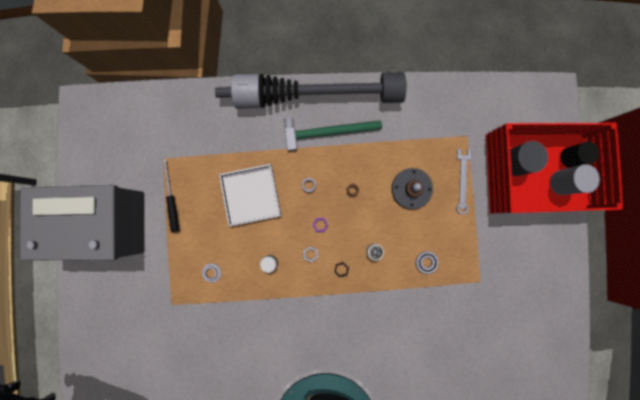

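View pics/side0.png

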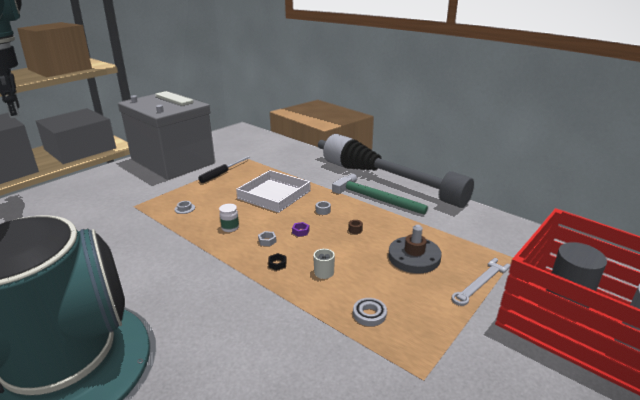

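Top view: tray (250,195), sleeve (309,185), small decoy bush (352,190), stub with bush (412,188), flanged collar (211,272), tin (268,264), hex collar (310,255), bolt cup (375,252), bearing (427,262). Black and purple hexes are at (341,269) and (320,225).

```bash
cat > h.py <<'E'
from cell import ctrl
import cv2,numpy as np
def cal(n):
    c=ctrl.get_calibration(n);K=np.array([[c['fx'],0,c['cx']],[0,c['fy'],c['cy']],[0,0,1.]])
    return K,np.array([c['k1'],0,0,0,0.]),np.array(c['rvec'],float),np.array(c['tvec'],float)
def ray(n,uv):
    K,d,r,t=cal(n);p=cv2.undistortPoints(np.array(uv,float).reshape(-1,1,2),K,d).reshape(-1,2)
    R=cv2.Rodrigues(r)[0];return -R.T@t,np.c_[p,np.ones(len(p))]@R
def plane(n,uv,z):
    o,d=ray(n,uv);return (o+d*((z-o[2])/d[:,2])[:,None])[:,:2]
def proj(n,P):
    K,d,r,t=cal(n);return cv2.projectPoints(np.array(P,float).reshape(-1,1,3),r,t,K,d)[0].reshape(-1,2)
def comp(n,im,uv,mask):
    "component nearest to uv -> filled contour"
    cs,_=cv2.findContours(mask.astype(np.uint8),cv2.RETR_EXTERNAL,cv2.CHAIN_APPROX_NONE)
    cs=[c for c in cs if cv2.contourArea(c)>15]
    return max(cs,key=lambda c:cv2.pointPolygonTest(c,uv,True))
E
python3 - <<'E'
from h import *
for n,sd in (("top",dict(tray=(250,195,15),sleeve=(309,185,10),stub=(412,188,8),flange=(211,272,5),tin=(268,264,27),hex=(310,255,8),cup=(375,252,22),bearing=(427,262,7),dec=(352,190,8),blk=(341,269,8))),
 ("side",dict(sleeve=(323,208,10),flange=(184,207,6),hex=(267,238,8),bearing=(370,312,7),tin=(229,218,27),cup=(324,264,22)))):
    ims=[ctrl.read_camera(n) for _ in range(4)];im=np.mean(ims,0).astype(np.uint8)
    hsv=cv2.cvtColor(im,cv2.COLOR_BGR2HSV)
    if n=="top":print("mat",hsv[290,390],"bush",hsv[188,412])
    b,g,r=[im[:,:,i].astype(int) for i in range(3)]
    nonmat=(r-b)<0.27*(r+g+b)/3*1.0
    nonmat|=hsv[...,2]<70
    for k,(u,v,z) in sd.items():
        c=comp(n,im,(u,v),nonmat);(cu,cv_),(w,h),a=cv2.minAreaRect(c);M=cv2.moments(c);cc=(M['m10']/M['m00'],M['m01']/M['m00'])
        P=plane(n,[cc],z)[0]
        print(n,k,"px",np.round(cc,1),"wh",round(w,1),round(h,1),"xy",P.round(1), "pts mid/extents",np.round(np.ptp(plane(n,c.reshape(-1,2),z),axis=0)))
    if n=="top":
        a=cv2.resize(im[160:220,380:440],None,fx=6.6,fy=6.6,interpolation=cv2.INTER_CUBIC)
        bb=cv2.resize(im[235:295,285:345],None,fx=6.6,fy=6.6,interpolation=cv2.INTER_CUBIC);T=np.hstack([a,bb])
    else:
        cv2.imwrite("pics/c1.png",T); s=cv2.resize(im[180:340,160:460],None,fx=2.6,fy=2.6,interpolation=cv2.INTER_CUBIC);cv2.imwrite("pics/c2.png",s)
E
```

```text
mat [ 10  51 155] bush [128  20  50]
top tray px [326.3 201.6] wh 399.0 639.0 xy [592.4 -17.9] pts mid/extents [1241. 1963.]
top sleeve px [326.3 201.6] wh 399.0 639.0 xy [592.6 -17.9] pts mid/extents [1247. 1971.]
top stub px [326.3 201.6] wh 399.0 639.0 xy [592.6 -18. ] pts mid/extents [1249. 1975.]
top flange px [326.3 201.6] wh 399.0 639.0 xy [592.8 -18. ] pts mid/extents [1252. 1980.]
top tin px [326.3 201.6] wh 399.0 639.0 xy [591.9 -17.7] pts mid/extents [1228. 1942.]
top hex px [326.3 201.6] wh 399.0 639.0 xy [592.6 -18. ] pts mid/extents [1249. 1975.]
top cup px [326.3 201.6] wh 399.0 639.0 xy [592.1 -17.8] pts mid/extents [1234. 1951.]
top bearing px [326.3 201.6] wh 399.0 639.0 xy [592.7 -18. ] pts mid/extents [1250. 1977.]
top dec px [326.3 201.6] wh 399.0 639.0 xy [592.6 -18. ] pts mid/extents [1249. 1975.]
top blk px [326.3 201.6] wh 399.0 639.0 xy [592.6 -18. ] pts mid/extents [1249. 1975.]
side sleeve px [322.7 207.4] wh 13.0 15.0 xy [638.8  31.6] pts mid/extents [60. 58.]
side flange px [184.1 207.1] wh 12.0 20.0 xy [407.8 298.3] pts mid/extents [54. 66.]
side hex px [266.7 238.1] wh 14.0 17.0 xy [455.4  31.9] pts mid/extents [53. 54.]
side bearing px [369.4 311.5] wh 27.0 33.0 xy [ 424.  -279.6] pts mid/extents [71. 66.]
side tin px [228.6 217.2] wh 28.3 17.8 xy [435.1 142.1] pts mid/extents [ 91. 119.]
side cup px [323.6 263. ] wh 21.0 30.0 xy [ 459.7 -136.8] pts mid/extents [83. 80.]
```

View pics/c1.png

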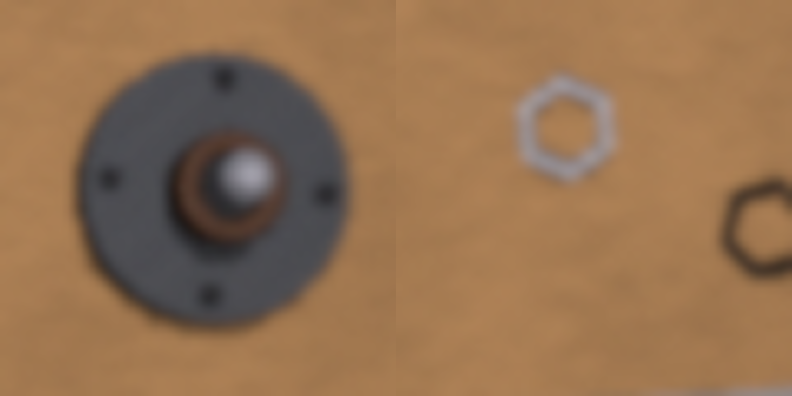

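View pics/c2.png

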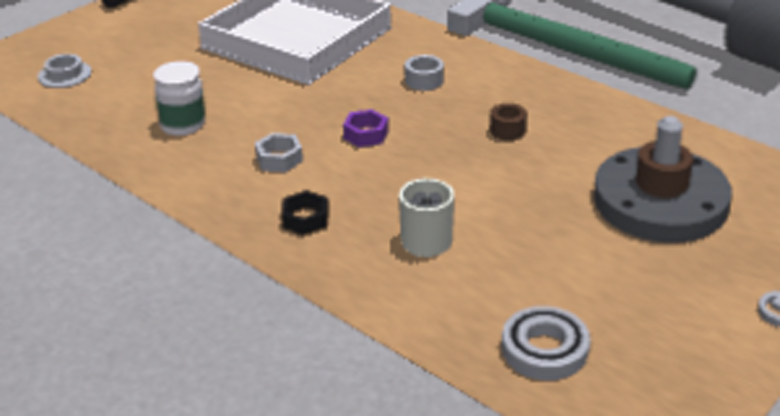

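Crops: foot centred at about (412.4,188.8), post tip at about (417,186), hex clear with two vertices up and down; no part is tipped. The mask took the image background, so I'll fix the contour selection.

```bash
cat >> h.py <<'E'
def comp(n,im,uv,mask):
    cs,hi=cv2.findContours(mask.astype(np.uint8),cv2.RETR_CCOMP,cv2.CHAIN_APPROX_NONE)
    cs=[c for c,q in zip(cs,hi[0]) if q[3]<0 and 15<cv2.contourArea(c)<8000]
    return max(cs,key=lambda c:cv2.pointPolygonTest(c,uv,True))
def ave(n,k=3): return np.mean([ctrl.read_camera(n) for _ in range(k)],0).astype(np.uint8)
def nonmat(im,t=.35):
    b,g,r=[im[:,:,i].astype(int) for i in range(3)]
    return ((r-b)<t*(r+g+b)/3)|(im.max(2)<80)
E
python3 - <<'E'
from h import *
n="top";im=ave(n);m=nonmat(im)
for k,(u,v,z) in dict(tray=(250,195,15),sleeve=(309,185,10),stub=(412,188,10),flange=(211,272,5),tin=(268,264,27),hex=(310,255,8),cup=(375,252,22),bearing=(427,262,7),dec=(352,190,8),blk=(341,269,8),purple=(320,225,8),spanner=(463,180,3)).items():
    c=comp(n,im,(u,v),m);x=plane(n,c.reshape(-1,2),z).astype(np.float32)
    (cx,cy),wh,a=cv2.minAreaRect(x);M=cv2.moments(x.reshape(-1,1,2))
    print(k,"rect",np.round((cx,cy),1),np.round(wh,0),round(a,1),"mom",round(M['m10']/M['m00'],1),round(M['m01']/M['m00'],1))
    if k=="hex":
        X=plane(n,c.reshape(-1,2),z);X=X-X.mean(0);s=np.exp(6j*np.arctan2(X[:,1],X[:,0]))*np.linalg.norm(X,axis=1);
        print(" hex vertex angle deg mod60",np.degrees(np.angle((s-0).sum()))/6, abs(s.mean()))
print("post tip z80",plane("top",[(417.1,186.0)],80))
# bush: side view post/bush position check
n="side";im=ave(n);m=nonmat(im)
for k,(u,v,z) in dict(stub=(414,255,10),sleeve=(323,208,10),hex=(267,238,8),flange=(184,207,5),bearing=(370,312,7)).items():
    c=comp(n,im,(u,v),m);M=cv2.moments(c);print("side",k,plane(n,[(M['m10']/M['m00'],M['m01']/M['m00'])],z))
E
```

```text
tray rect [616.  186.7] [146. 146.] 9.7 mom 616.0 186.7
sleeve rect [639.4  28.5] [35. 40.] 88.6 mom 639.1 28.6
stub rect [ 622.5 -247.8] [106. 109.] 43.2 mom 622.6 -248.2
flange rect [410.1 296. ] [49. 51.] 88.8 mom 410.1 295.9
tin rect [432.7 138.4] [44. 46.] 25.3 mom 432.7 138.5
hex rect [455.9  29. ] [37. 40.] 88.6 mom 455.0 28.6
 hex vertex angle deg mod60 8.766810485117844 0.9233893172971948
cup rect [ 456.4 -142.1] [42. 42.] 88.4 mom 456.9 -142.2
bearing rect [ 423.  -282.6] [60. 61.] 88.2 mom 423.8 -282.5
dec rect [639.6  28.6] [35. 40.] 88.6 mom 639.3 28.7
blk rect [455.9  29. ] [37. 40.] 88.6 mom 455.0 28.6
purple rect [533.5   1.8] [40. 37.] 88.6 mom 533.0 0.9
spanner rect [ 623.  -249.3] [107. 110.] 43.2 mom 623.0 -249.7
post tip z80 [[ 623.00938412 -246.61794575]]
side stub [[ 616.13815842 -249.48003972]]
side sleeve [[639.04403024  31.41501488]]
side hex [[455.40095699  31.80975727]]
side flange [[408.39467218 300.07361504]]
side bearing [[ 424.16054851 -279.43795507]]
```

The manual's scale: shifts go in shares of 100 cm and turns go in shares of pi/2 rad. Converting my numbers, -90 cm / 100 = -0.9, 45.2 cm / 100 = 0.452, 0.255 rad / 1.5708 = 0.1623.

carry_out --commands '[{"tx": 0.452,"ty": -0.9,"tz": -0.03,"wz": 0.1623,"grip": 1},{"tx": 0.452,"ty": -0.9,"tz": -0.03,"wz": 0.1623,"grip": 1},{"tx": 0.452,"ty": -0.9,"tz": -0.03,"wz": 0.1623,"grip": 1},{"tx": 0.452,"ty": -0.9,"tz": -0.03,"wz": 0.1623,"grip": 1},{"tx": 0.452,"ty": -0.9,"tz": -0.03,"wz": 0.1623,"grip": 1},{"tx": 0.452,"ty": -0.9,"tz": -0.03,"wz": 0.1623,"grip": 1},{"tx": 0.452,"ty": -0.9,"tz": -0.03,"wz": 0.1623,"grip": 1},{"tx": 0.452,"ty": -0.9,"tz": -0.03,"wz": 0.1623,"grip": 1},{"tx": 0.452,"ty": -0.9,"tz": -0.03,"wz": 0.1623,"grip": 1},{"tx": 0.452,"ty": -0.9,"tz": -0.03,"wz": 0.1623,"grip": 1},{"tx": 0.452,"ty": -0.9,"tz": -0.03,"wz": 0.1623,"grip": 1},{"tx": 0.452,"ty": -0.9,"tz": -0.03,"wz": 0.1623,"grip": 1}]'

```text
validation failed for argument at $.co...
```

To row units: -5 cm / 100 = -0.05, 2.5 cm / 100 = 0.025, 0.1 rad / 1.5708 = 0.0637.

carry_out --commands '[{"wx": 0,"wy": 0,"wz": 0.0637,"tx": 0.025,"ty": -0.05,"tz": 0,"grip": 1.0}]'

```text
time_s: 0.92
ee_pos: [194.4, 604.0, 230.2]
eef_rot: [-0.237, -3.132, 0.002]
wrist_force: [2.1, 0.3, -0.0]
gripper_width: 85.4
grasp_force: 0.0
```

To row units: -85 cm / 100 = -0.85, 42.7 cm / 100 = 0.427, 0.155 rad / 1.5708 = 0.0987.

carry_out --commands '[{"wx": 0,"wy": 0,"wz": 0.0987,"tx": 0.427,"ty": -0.85,"tz": -0.03,"grip": 1},{"wx": 0,"wy": 0,"wz": 0.0987,"tx": 0.427,"ty": -0.85,"tz": -0.03,"grip": 1},{"wx": 0,"wy": 0,"wz": 0.0987,"tx": 0.427,"ty": -0.85,"tz": -0.03,"grip": 1},{"wx": 0,"wy": 0,"wz": 0.0987,"tx": 0.427,"ty": -0.85,"tz": -0.03,"grip": 1},{"wx": 0,"wy": 0,"wz": 0.0987,"tx": 0.427,"ty": -0.85,"tz": -0.03,"grip": 1},{"wx": 0,"wy": 0,"wz": 0.0987,"tx": 0.427,"ty": -0.85,"tz": -0.03,"grip": 1},{"wx": 0,"wy": 0,"wz": 0.0987,"tx": 0.427,"ty": -0.85,"tz": -0.03,"grip": 1},{"wx": 0,"wy": 0,"wz": 0.0987,"tx": 0.427,"ty": -0.85,"tz": -0.03,"grip": 1},{"wx": 0,"wy": 0,"wz": 0.0987,"tx": 0.427,"ty": -0.85,"tz": -0.03,"grip": 1},{"wx": 0,"wy": 0,"wz": 0.0987,"tx": 0.427,"ty": -0.85,"tz": -0.03,"grip": 1},{"wx": 0,"wy": 0,"wz": 0.0987,"tx": 0.427,"ty": -0.85,"tz": -0.03,"grip": 1},{"wx": 0,"wy": 0,"wz": 0.0987,"tx": 0.427,"ty": -0.85,"tz": -0.03,"grip": 1}]'

```text
time_s: 2.42
ee_pos: [532.2, -68.8, 207.9]
eef_rot: [0.0, 3.141, -0.0]
wrist_force: [0.7, 1.2, 0.5]
gripper_width: 85.6
grasp_force: 0.0
```

To row units: -18.4 cm / 100 = -0.184, -17.8 cm / 100 = -0.178.

carry_out --commands '[{"wx": 0,"wy": 0,"wz": 0,"tx": 0.09,"ty": -0.178,"tz": -0.05,"grip": 1},{"wx": 0,"wy": 0,"wz": 0,"tx": 0.09,"ty": -0.178,"tz": -0.05,"grip": 1},{"wx": 0,"wy": 0,"wz": 0,"tx": 0.09,"ty": -0.178,"tz": -0.05,"grip": 1},{"wx": 0,"wy": 0,"wz": 0,"tx": 0.09,"ty": -0.178,"tz": -0.05,"grip": 1},{"wx": 0,"wy": 0,"wz": 0,"tx": 0.09,"ty": -0.178,"tz": -0.1,"grip": 1},{"wx": 0,"wy": 0,"wz": 0,"tx": 0.09,"ty": -0.178,"tz": -0.15,"grip": 1},{"wx": 0,"wy": 0,"wz": 0,"tx": 0.09,"ty": -0.178,"tz": -0.184,"grip": 1},{"wx": 0,"wy": 0,"wz": 0,"tx": 0.09,"ty": -0.178,"tz": -0.184,"grip": 1},{"wx": 0,"wy": 0,"wz": 0,"tx": 0.09,"ty": -0.178,"tz": -0.184,"grip": 1}]'

```text
time_s: 3.55
ee_pos: [622.5, -244.7, 25.8]
eef_rot: [-0.001, 3.14, -0.001]
wrist_force: [0.3, -0.9, 0.7]
gripper_width: 85.5
grasp_force: 0.0
```

carry_out --commands '[{"wx": 0,"wy": 0,"wz": 0,"tx": 0,"ty": 0,"tz": 0,"grip": -1},{"wx": 0,"wy": 0,"wz": 0,"tx": 0,"ty": 0,"tz": 0,"grip": -1},{"wx": 0,"wy": 0,"wz": 0,"tx": 0,"ty": 0,"tz": 0,"grip": -1},{"wx": 0,"wy": 0,"wz": 0,"tx": 0,"ty": 0,"tz": 0,"grip": -1},{"wx": 0,"wy": 0,"wz": 0,"tx": 0,"ty": 0,"tz": 0,"grip": -1},{"wx": 0,"wy": 0,"wz": 0,"tx": 0,"ty": 0,"tz": 0,"grip": -1},{"wx": 0,"wy": 0,"wz": 0,"tx": 0,"ty": 0,"tz": 0,"grip": -1}]' --squeeze 40

```text
time_s: 4.42
ee_pos: [622.1, -244.9, 25.1]
eef_rot: [-0.0, 3.14, -0.001]
wrist_force: [-2.1, 1.4, 9.1]
gripper_width: 42.7
grasp_force: 40.5
```

```bash
python3 - <<'E'
from h import *
im=ctrl.read_camera("side");cv2.imwrite("pics/s1.png",cv2.resize(im[100:300,320:560],None,fx=3,fy=3,interpolation=cv2.INTER_CUBIC)[:600,:800]);print(ctrl.state())
E
```

```text
{'time_s': 4.475, 'joint_positions': array([-4.13104504e-01,  2.27358565e-01,  1.66039802e+00,  4.07751440e-06,
        1.25227800e+00, -1.98408246e+00]), 'dq': array([-0.00174569, -0.00048685,  0.00029452, -0.00233693,  0.00075268,
       -0.00063336]), 'joint_efforts': array([-1.72104780e-01, -7.15357447e+01, -5.41648221e+01, -2.63282808e-02,
       -6.70051295e-01,  2.26275937e-02]), 'ee_pos': array([ 622.13661565, -244.85604363,   25.08991139]), 'eef_rot': array([-2.83165159e-04,  3.14016399e+00, -9.76711894e-04]), 'wrist_force': array([-2.17970387,  1.32373515,  7.4453568 ]), 'torque': array([0.14354329, 0.30040681, 0.07617438]), 'grasp_force': 40.47967677935958, 'gripper_width': 42.82600437763917}
```

View pics/s1.png

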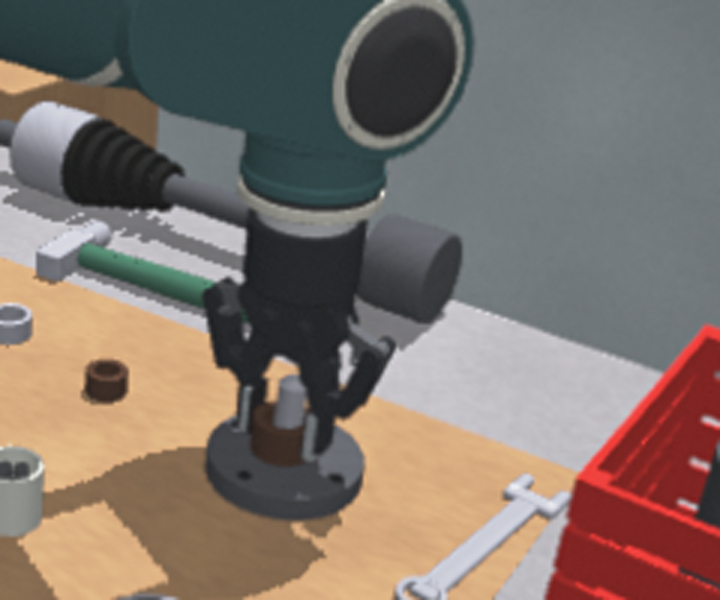

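The bush is held (42.7 mm, pads just above the foot). Lifting it and carrying it to the tray.

carry_out --commands '[{"wx": 0,"wy": 0,"wz": 0,"tx": 0,"ty": 0,"tz": 0.05,"grip": -1},{"wx": 0,"wy": 0,"wz": 0,"tx": 0,"ty": 0,"tz": 0.1,"grip": -1},{"wx": 0,"wy": 0,"wz": 0,"tx": 0,"ty": 0,"tz": 0.1,"grip": -1},{"wx": 0,"wy": 0,"wz": 0,"tx": -0.006,"ty": 0.433,"tz": 0.1,"grip": -1},{"wx": 0,"wy": 0,"wz": 0,"tx": -0.006,"ty": 0.433,"tz": 0.1,"grip": -1},{"wx": 0,"wy": 0,"wz": 0,"tx": -0.006,"ty": 0.433,"tz": 0.1,"grip": -1},{"wx": 0,"wy": 0,"wz": 0,"tx": -0.006,"ty": 0.433,"tz": 0.1,"grip": -1},{"wx": 0,"wy": 0,"wz": 0,"tx": -0.006,"ty": 0.433,"tz": 0.1,"grip": -1},{"wx": 0,"wy": 0,"wz": 0,"tx": -0.006,"ty": 0.433,"tz": 0.1,"grip": -1},{"wx": 0,"wy": 0,"wz": 0,"tx": -0.006,"ty": 0.433,"tz": 0.1,"grip": -1},{"wx": 0,"wy": 0,"wz": 0,"tx": -0.006,"ty": 0.433,"tz": 0.1,"grip": -1},{"wx": 0,"wy": 0,"wz": 0,"tx": -0.006,"ty": 0.433,"tz": 0.1,"grip": -1}]'

```text
time_s: 5.98
ee_pos: [615.3, 188.2, 122.8]
eef_rot: [0.001, -3.14, 0.001]
wrist_force: [0.8, -0.2, -1.1]
gripper_width: 42.2
grasp_force: 44.6
```

To row units: -10.9 cm / 100 = -0.109, -9 cm / 100 = -0.09.

carry_out --commands '[{"wx": 0,"wy": 0,"wz": 0,"tx": 0,"ty": 0,"tz": -0.06,"grip": -1},{"wx": 0,"wy": 0,"wz": 0,"tx": 0,"ty": 0,"tz": -0.09,"grip": -1},{"wx": 0,"wy": 0,"wz": 0,"tx": 0,"ty": 0,"tz": -0.109,"grip": -1},{"wx": 0,"wy": 0,"wz": 0,"tx": 0,"ty": 0,"tz": -0.109,"grip": -1},{"wx": 0,"wy": 0,"wz": 0,"tx": 0,"ty": 0,"tz": -0.109,"grip": 0.5},{"wx": 0,"wy": 0,"wz": 0,"tx": 0,"ty": 0,"tz": -0.109,"grip": 0.5},{"wx": 0,"wy": 0,"wz": 0,"tx": 0,"ty": 0,"tz": -0.109,"grip": 0.5},{"wx": 0,"wy": 0,"wz": 0,"tx": 0,"ty": 0,"tz": -0.109,"grip": 0.5},{"wx": 0,"wy": 0,"wz": 0,"tx": 0,"ty": 0,"tz": -0.06,"grip": 0.5},{"wx": 0,"wy": 0,"wz": 0,"tx": 0,"ty": 0,"tz": 0,"grip": 0.5},{"wx": 0,"wy": 0,"wz": 0,"tx": 0,"ty": 0,"tz": 0,"grip": 0.5}]'

```text
time_s: 7.35
ee_pos: [617.6, 189.0, 129.5]
eef_rot: [-0.0, 3.134, 0.003]
wrist_force: [-0.1, -0.0, 0.0]
gripper_width: 63.9
grasp_force: 0.0
```

To row units: -46.9 cm / 100 = -0.469, -19.2 cm / 100 = -0.192.

carry_out --commands '[{"wx": 0,"wy": 0,"wz": 0,"tx": -0.192,"ty": -0.469,"tz": 0,"grip": 1},{"wx": 0,"wy": 0,"wz": 0,"tx": -0.192,"ty": -0.469,"tz": 0,"grip": 1},{"wx": 0,"wy": 0,"wz": 0,"tx": -0.192,"ty": -0.469,"tz": 0,"grip": 1},{"wx": 0,"wy": 0,"wz": 0,"tx": -0.192,"ty": -0.469,"tz": 0,"grip": 1},{"wx": 0,"wy": 0,"wz": 0,"tx": -0.192,"ty": -0.469,"tz": 0,"grip": 1},{"wx": 0,"wy": 0,"wz": 0,"tx": -0.192,"ty": -0.469,"tz": 0,"grip": 1},{"wx": 0,"wy": 0,"wz": 0,"tx": -0.192,"ty": -0.469,"tz": 0,"grip": 1},{"wx": 0,"wy": 0,"wz": 0,"tx": -0.192,"ty": -0.469,"tz": 0,"grip": 1},{"wx": 0,"wy": 0,"wz": 0,"tx": -0.192,"ty": -0.469,"tz": 0,"grip": 1},{"wx": 0,"wy": 0,"wz": 0,"tx": -0.192,"ty": -0.469,"tz": 0,"grip": 1},{"wx": 0,"wy": 0,"wz": 0,"tx": -0.192,"ty": -0.469,"tz": 0,"grip": 1},{"wx": 0,"wy": 0,"wz": 0,"tx": -0.192,"ty": -0.469,"tz": 0,"grip": 1}]'

```text
time_s: 8.85
ee_pos: [424.2, -279.6, 123.6]
eef_rot: [-0.003, 3.142, 0.0]
wrist_force: [-0.2, 0.6, -0.1]
gripper_width: 85.3
grasp_force: 0.0
```

```bash
python3 - <<'E'
from h import *
im=ctrl.read_camera("top");cv2.imwrite("pics/t2.png",cv2.resize(im[140:310,160:490],None,fx=2.4,fy=2.4,interpolation=cv2.INTER_CUBIC));s=ctrl.state();print(s['ee_pos'],s['eef_rot'])
x=nonmat(im)
c=comp("top",im,(412,188),x);p=plane("top",c.reshape(-1,2),10).astype(np.float32);print("foot",cv2.minAreaRect(p))
E
```

```text
[ 424.16126161 -279.75887566  123.65330143] [-2.82457244e-03  3.14150599e+00  3.79071766e-05]
foot ((622.5318603515625, -247.823486328125), (106.08635711669922, 109.45716857910156), 43.18521499633789)
```

View pics/t2.png

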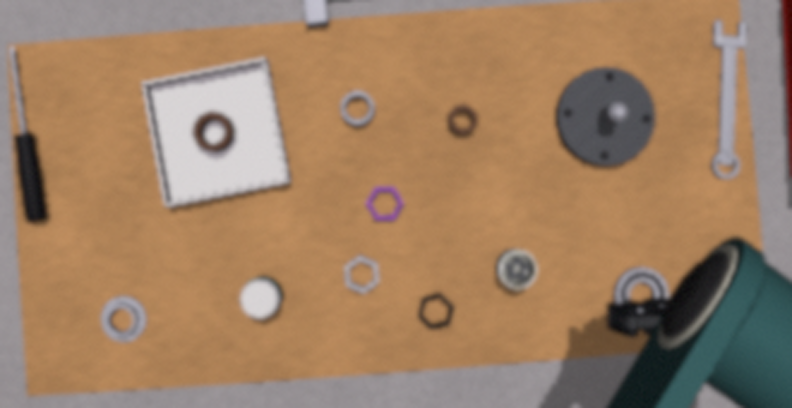

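The bush lies in the tray at crop (214,132), and the post is bare. Now grasping the bearing.

To row units: -12.3 cm / 100 = -0.123, -10 cm / 100 = -0.1.

carry_out --commands '[{"wx": 0,"wy": 0,"wz": 0,"tx": 0,"ty": -0.001,"tz": -0.06,"grip": 1},{"wx": 0,"wy": 0,"wz": 0,"tx": 0,"ty": -0.001,"tz": -0.1,"grip": 1},{"wx": 0,"wy": 0,"wz": 0,"tx": 0,"ty": -0.001,"tz": -0.123,"grip": 1},{"wx": 0,"wy": 0,"wz": 0,"tx": 0,"ty": -0.001,"tz": -0.123,"grip": 1},{"wx": 0,"wy": 0,"wz": 0,"tx": 0,"ty": -0.001,"tz": -0.123,"grip": -1},{"wx": 0,"wy": 0,"wz": 0,"tx": 0,"ty": -0.001,"tz": -0.123,"grip": -1},{"wx": 0,"wy": 0,"wz": 0,"tx": 0,"ty": -0.001,"tz": -0.123,"grip": -1},{"wx": 0,"wy": 0,"wz": 0,"tx": 0,"ty": -0.001,"tz": -0.123,"grip": -1},{"wx": 0,"wy": 0,"wz": 0,"tx": 0,"ty": -0.001,"tz": -0.123,"grip": -1},{"wx": 0,"wy": 0,"wz": 0,"tx": 0,"ty": -0.001,"tz": -0.123,"grip": -1}]' --squeeze 50

```text
time_s: 10.15
ee_pos: [424.5, -282.0, 2.9]
eef_rot: [-0.001, 3.14, -0.002]
wrist_force: [-4.5, 4.5, 13.6]
gripper_width: 57.5
grasp_force: 50.3
```

To row units: 12 cm / 100 = 0.12, 8 cm / 100 = 0.08.

carry_out --commands '[{"wx": 0,"wy": 0,"wz": 0,"tx": 0,"ty": 0,"tz": 0.04,"grip": -1},{"wx": 0,"wy": 0,"wz": 0,"tx": 0,"ty": 0,"tz": 0.08,"grip": -1},{"wx": 0,"wy": 0,"wz": 0,"tx": 0,"ty": 0,"tz": 0.12,"grip": -1},{"wx": 0,"wy": 0,"wz": 0,"tx": 0,"ty": 0,"tz": 0.12,"grip": -1}]'

```text
time_s: 10.65
ee_pos: [424.9, -282.5, 124.8]
eef_rot: [-0.0, 3.136, -0.006]
wrist_force: [-0.1, 0.0, -3.3]
gripper_width: 57.4
grasp_force: 54.4
```

```bash
python3 - <<'E'
from h import *
im=ctrl.read_camera("side");cv2.imwrite("pics/s3.png",cv2.resize(im[140:340,280:540],None,fx=3,fy=3,interpolation=cv2.INTER_CUBIC));s=ctrl.state();print(s['ee_pos'],s['eef_rot'],s['gripper_width'])
E
```

```text
[ 424.17218526 -281.96214567  122.45754762] [-4.13795419e-04  3.13890881e+00 -3.12890274e-03] 57.295258980049375
```

View pics/s3.png

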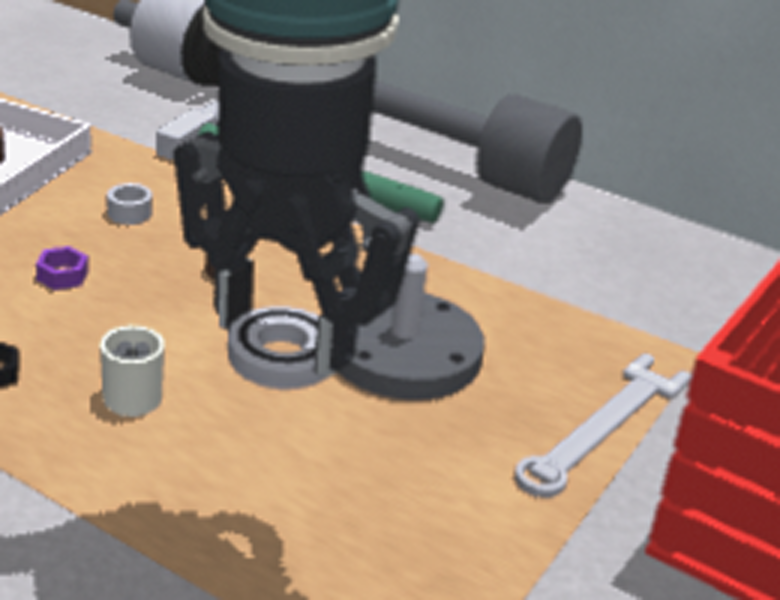

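The bearing is held level in the pads. Moving it over the post.

To row units: 19.9 cm / 100 = 0.199, 3.5 cm / 100 = 0.035.

carry_out --commands '[{"wx": 0,"wy": 0,"wz": 0,"tx": 0.199,"ty": 0.035,"tz": 0,"grip": -1},{"wx": 0,"wy": 0,"wz": 0,"tx": 0.199,"ty": 0.035,"tz": 0,"grip": -1},{"wx": 0,"wy": 0,"wz": 0,"tx": 0.199,"ty": 0.035,"tz": 0,"grip": -1},{"wx": 0,"wy": 0,"wz": 0,"tx": 0.199,"ty": 0.035,"tz": 0,"grip": -1},{"wx": 0,"wy": 0,"wz": 0,"tx": 0.199,"ty": 0.035,"tz": 0,"grip": -1},{"wx": 0,"wy": 0,"wz": 0,"tx": 0.199,"ty": 0.035,"tz": -0.025,"grip": -1},{"wx": 0,"wy": 0,"wz": 0,"tx": 0.199,"ty": 0.035,"tz": -0.025,"grip": -1},{"wx": 0,"wy": 0,"wz": 0,"tx": 0.199,"ty": 0.035,"tz": -0.025,"grip": -1}]'

```text
time_s: 11.7
ee_pos: [622.1, -247.1, 96.6]
eef_rot: [0.001, 3.141, -0.001]
wrist_force: [-0.3, 0.2, -2.2]
gripper_width: 56.9
grasp_force: 54.7
```

```bash
python3 - <<'E'
from h import *
s=ctrl.state();print(s['ee_pos'],s['wrist_force'])
for n,(a,b,c,d) in dict(side=(170,280,350,480),top=(150,230,370,460)).items():
    im=ctrl.read_camera(n)
    v=cv2.resize(im[a:b,c:d],(400,int(400*(b-a)/(d-c))),interpolation=cv2.INTER_CUBIC)
    if n=="side": A=v
    else: cv2.imwrite("pics/s4.png",np.vstack([A[:290],v[:290]]) if 0 else np.hstack([A[:330],v[:330]]))
E
```

```text
[ 622.06687923 -247.07694157   96.58429128] [-0.30499292  0.16467407 -2.20672722]
```

View pics/s4.png

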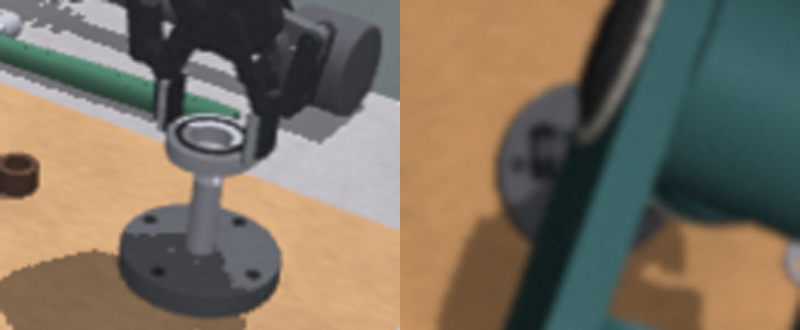

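Centred over the post in the side crop at about (207,150). Descending and releasing just above the foot.

To row units: -7.2 cm / 100 = -0.072, -6 cm / 100 = -0.06.

carry_out --commands '[{"wx": 0,"wy": 0,"wz": 0,"tx": 0,"ty": 0,"tz": -0.02,"grip": -1},{"wx": 0,"wy": 0,"wz": 0,"tx": 0,"ty": 0,"tz": -0.04,"grip": -1},{"wx": 0,"wy": 0,"wz": 0,"tx": 0,"ty": 0,"tz": -0.06,"grip": -1},{"wx": 0,"wy": 0,"wz": 0,"tx": 0,"ty": 0,"tz": -0.072,"grip": -1},{"wx": 0,"wy": 0,"wz": 0,"tx": 0,"ty": 0,"tz": -0.072,"grip": -1},{"wx": 0,"wy": 0,"wz": 0,"tx": 0,"ty": 0,"tz": -0.072,"grip": -1}]'

```text
time_s: 12.55
ee_pos: [622.7, -246.6, 23.4]
eef_rot: [0.0, -3.141, -0.0]
wrist_force: [-0.1, 0.6, -2.8]
gripper_width: 57.6
grasp_force: 62.1
```

To row units: 27.6 cm / 100 = 0.276, 1.7 cm / 100 = 0.017.

carry_out --commands '[{"wx": 0,"wy": 0,"wz": 0,"tx": 0,"ty": 0,"tz": 0,"grip": 1},{"wx": 0,"wy": 0,"wz": 0,"tx": 0,"ty": 0,"tz": 0,"grip": 1},{"wx": 0,"wy": 0,"wz": 0,"tx": 0,"ty": 0,"tz": 0,"grip": 1},{"wx": 0,"wy": 0,"wz": 0,"tx": 0,"ty": 0,"tz": 0.05,"grip": 1},{"wx": 0,"wy": 0,"wz": 0,"tx": 0,"ty": 0,"tz": 0.1,"grip": 1},{"wx": 0,"wy": 0,"wz": 0,"tx": 0.017,"ty": 0.276,"tz": 0.1,"grip": 1},{"wx": 0,"wy": 0,"wz": 0,"tx": 0.017,"ty": 0.276,"tz": 0.1,"grip": 1},{"wx": 0,"wy": 0,"wz": 0,"tx": 0.017,"ty": 0.276,"tz": 0.1,"grip": 1},{"wx": 0,"wy": 0,"wz": 0,"tx": 0.017,"ty": 0.276,"tz": 0.1,"grip": 1},{"wx": 0,"wy": 0,"wz": 0,"tx": 0.017,"ty": 0.276,"tz": 0.1,"grip": 1},{"wx": 0,"wy": 0,"wz": 0,"tx": 0.017,"ty": 0.276,"tz": 0.1,"grip": 1},{"wx": 0,"wy": 0,"wz": 0,"tx": 0.017,"ty": 0.276,"tz": 0.1,"grip": 1}]'

```text
time_s: 14.05
ee_pos: [639.6, 28.8, 123.7]
eef_rot: [-0.0, 3.142, -0.0]
wrist_force: [0.4, 0.1, -0.5]
gripper_width: 85.4
grasp_force: 0.0
```

```bash
python3 - <<'E'
from h import *
s=ctrl.state();print(s['ee_pos'],s['eef_rot'])
im=ctrl.read_camera("side");cv2.imwrite("pics/s5.png",cv2.resize(im[180:320,290:490],None,fx=3,fy=3,interpolation=cv2.INTER_CUBIC))
E
```

```text
[639.64821516  28.81291972 123.70999522] [-2.94943592e-04  3.14154513e+00 -3.83836418e-04]
```

View pics/s5.png

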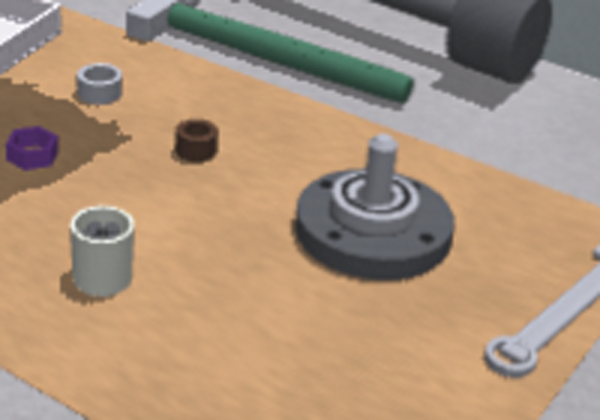

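The bearing is seated flat on the foot (crop 375,205). Next the sleeve.

To row units: -11.9 cm / 100 = -0.119, -10 cm / 100 = -0.1.

carry_out --commands '[{"wx": 0,"wy": 0,"wz": 0,"tx": 0,"ty": 0,"tz": -0.06,"grip": 1},{"wx": 0,"wy": 0,"wz": 0,"tx": 0,"ty": 0,"tz": -0.1,"grip": 1},{"wx": 0,"wy": 0,"wz": 0,"tx": 0,"ty": 0,"tz": -0.119,"grip": 1},{"wx": 0,"wy": 0,"wz": 0,"tx": 0,"ty": 0,"tz": -0.119,"grip": 1},{"wx": 0,"wy": 0,"wz": 0,"tx": 0,"ty": 0,"tz": -0.119,"grip": -1},{"wx": 0,"wy": 0,"wz": 0,"tx": 0,"ty": 0,"tz": -0.119,"grip": -1},{"wx": 0,"wy": 0,"wz": 0,"tx": 0,"ty": 0,"tz": -0.119,"grip": -1},{"wx": 0,"wy": 0,"wz": 0,"tx": 0,"ty": 0,"tz": -0.119,"grip": -1},{"wx": 0,"wy": 0,"wz": 0,"tx": 0,"ty": 0,"tz": -0.119,"grip": -1},{"wx": 0,"wy": 0,"wz": 0,"tx": 0,"ty": 0,"tz": -0.119,"grip": -1},{"wx": 0,"wy": 0,"wz": 0,"tx": 0,"ty": 0,"tz": -0.119,"grip": -1}]'

```text
time_s: 15.48
ee_pos: [640.4, 29.4, 6.3]
eef_rot: [-0.001, 3.14, -0.0]
wrist_force: [-2.4, -0.2, 8.9]
gripper_width: 36.0
grasp_force: 49.2
```

To row units: -27.6 cm / 100 = -0.276, -1.7 cm / 100 = -0.017.

carry_out --commands '[{"wx": 0,"wy": 0,"wz": 0,"tx": 0,"ty": 0,"tz": 0.06,"grip": -1},{"wx": 0,"wy": 0,"wz": 0,"tx": 0,"ty": 0,"tz": 0.11,"grip": -1},{"wx": 0,"wy": 0,"wz": 0,"tx": -0.017,"ty": -0.276,"tz": 0.11,"grip": -1},{"wx": 0,"wy": 0,"wz": 0,"tx": -0.017,"ty": -0.276,"tz": 0.11,"grip": -1},{"wx": 0,"wy": 0,"wz": 0,"tx": -0.017,"ty": -0.276,"tz": 0.11,"grip": -1},{"wx": 0,"wy": 0,"wz": 0,"tx": -0.017,"ty": -0.276,"tz": 0.11,"grip": -1},{"wx": 0,"wy": 0,"wz": 0,"tx": -0.017,"ty": -0.276,"tz": 0.11,"grip": -1},{"wx": 0,"wy": 0,"wz": 0,"tx": -0.017,"ty": -0.276,"tz": 0.11,"grip": -1},{"wx": 0,"wy": 0,"wz": 0,"tx": -0.017,"ty": -0.276,"tz": 0.11,"grip": -1},{"wx": 0,"wy": 0,"wz": 0,"tx": -0.017,"ty": -0.276,"tz": 0.11,"grip": -1}]'

```text
time_s: 16.73
ee_pos: [622.9, -245.5, 114.8]
eef_rot: [-0.002, 3.141, 0.0]
wrist_force: [-0.1, -0.2, -0.7]
gripper_width: 35.9
grasp_force: 50.6
```

To row units: -7.2 cm / 100 = -0.072, -6.5 cm / 100 = -0.065.

carry_out --commands '[{"wx": 0,"wy": 0,"wz": 0,"tx": 0,"ty": -0.001,"tz": -0.015,"grip": -1},{"wx": 0,"wy": 0,"wz": 0,"tx": 0,"ty": -0.001,"tz": -0.03,"grip": -1},{"wx": 0,"wy": 0,"wz": 0,"tx": 0,"ty": -0.001,"tz": -0.05,"grip": -1},{"wx": 0,"wy": 0,"wz": 0,"tx": 0,"ty": -0.001,"tz": -0.065,"grip": -1},{"wx": 0,"wy": 0,"wz": 0,"tx": 0,"ty": -0.001,"tz": -0.072,"grip": -1},{"wx": 0,"wy": 0,"wz": 0,"tx": 0,"ty": -0.001,"tz": -0.072,"grip": -1},{"wx": 0,"wy": 0,"wz": 0,"tx": 0,"ty": -0.001,"tz": -0.072,"grip": -1}]'

```text
time_s: 17.6
ee_pos: [623.0, -247.8, 43.4]
eef_rot: [-0.0, 3.141, -0.001]
wrist_force: [-0.2, -0.8, -1.2]
gripper_width: 36.2
grasp_force: 50.6
```

To row units: 54.4 cm / 100 = 0.544, -21.3 cm / 100 = -0.213.

carry_out --commands '[{"wx": 0,"wy": 0,"wz": 0,"tx": 0,"ty": 0,"tz": 0,"grip": 1},{"wx": 0,"wy": 0,"wz": 0,"tx": 0,"ty": 0,"tz": 0,"grip": 1},{"wx": 0,"wy": 0,"wz": 0,"tx": 0,"ty": 0,"tz": 0,"grip": 1},{"wx": 0,"wy": 0,"wz": 0,"tx": 0,"ty": 0,"tz": 0.05,"grip": 1},{"wx": 0,"wy": 0,"wz": 0,"tx": 0,"ty": 0,"tz": 0.1,"grip": 1},{"wx": 0,"wy": 0,"wz": 0,"tx": -0.213,"ty": 0.544,"tz": 0.1,"grip": 1},{"wx": 0,"wy": 0,"wz": 0,"tx": -0.213,"ty": 0.544,"tz": 0.1,"grip": 1},{"wx": 0,"wy": 0,"wz": 0,"tx": -0.213,"ty": 0.544,"tz": 0.1,"grip": 1},{"wx": 0,"wy": 0,"wz": 0,"tx": -0.213,"ty": 0.544,"tz": 0.1,"grip": 1},{"wx": 0,"wy": 0,"wz": 0,"tx": -0.213,"ty": 0.544,"tz": 0.1,"grip": 1},{"wx": 0,"wy": 0,"wz": 0,"tx": -0.213,"ty": 0.544,"tz": 0.1,"grip": 1},{"wx": 0,"wy": 0,"wz": 0,"tx": -0.213,"ty": 0.544,"tz": 0.1,"grip": 1}]'

```text
time_s: 19.1
ee_pos: [462.1, 161.4, 143.0]
eef_rot: [0.0, 3.141, 0.0]
wrist_force: [0.9, 0.3, -0.5]
gripper_width: 85.4
grasp_force: 0.0
```

```bash
python3 - <<'E'
from h import *
s=ctrl.state();print(s['ee_pos'],s['eef_rot'])
im=ctrl.read_camera("side");cv2.imwrite("pics/s6.png",cv2.resize(im[190:290,360:480],None,fx=4,fy=4,interpolation=cv2.INTER_CUBIC))
E
```

```text
[462.11516605 161.37198425 143.04049748] [1.20535659e-04 3.14064963e+00 4.62705967e-04]
```

View pics/s6.png

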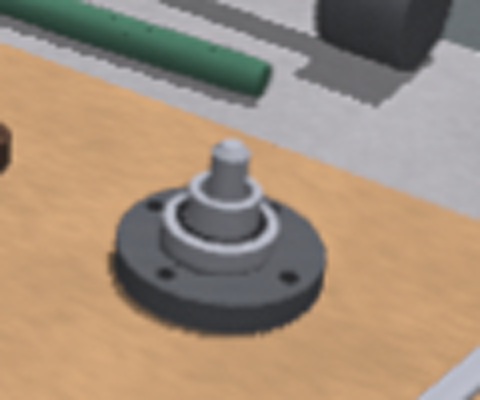

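The sleeve is seated on the bearing (crop 226,205). On to the flanged collar.

To row units: 13.5 cm / 100 = 0.135, -5.2 cm / 100 = -0.052.

carry_out --commands '[{"wx": 0,"wy": 0,"wz": 0,"tx": -0.052,"ty": 0.135,"tz": 0,"grip": 1},{"wx": 0,"wy": 0,"wz": 0,"tx": -0.052,"ty": 0.135,"tz": 0,"grip": 1},{"wx": 0,"wy": 0,"wz": 0,"tx": -0.052,"ty": 0.135,"tz": 0,"grip": 1},{"wx": 0,"wy": 0,"wz": 0,"tx": -0.052,"ty": 0.135,"tz": -0.06,"grip": 1},{"wx": 0,"wy": 0,"wz": 0,"tx": -0.052,"ty": 0.135,"tz": -0.1,"grip": 1},{"wx": 0,"wy": 0,"wz": 0,"tx": -0.052,"ty": 0.135,"tz": -0.1,"grip": 1}]'

```text
time_s: 19.9
ee_pos: [409.8, 293.9, 40.3]
eef_rot: [0.001, -3.138, 0.004]
wrist_force: [1.4, 0.7, 1.4]
gripper_width: 85.9
grasp_force: 0.0
```

To row units: -3.4 cm / 100 = -0.034, 0.2 cm / 100 = 0.002.

carry_out --commands '[{"wx": 0,"wy": 0,"wz": 0,"tx": 0,"ty": 0.002,"tz": -0.034,"grip": 1},{"wx": 0,"wy": 0,"wz": 0,"tx": 0,"ty": 0.002,"tz": -0.034,"grip": 1},{"wx": 0,"wy": 0,"wz": 0,"tx": 0,"ty": 0.002,"tz": -0.034,"grip": -1},{"wx": 0,"wy": 0,"wz": 0,"tx": 0,"ty": 0.002,"tz": -0.034,"grip": -1},{"wx": 0,"wy": 0,"wz": 0,"tx": 0,"ty": 0.002,"tz": -0.034,"grip": -1},{"wx": 0,"wy": 0,"wz": 0,"tx": 0,"ty": 0.002,"tz": -0.034,"grip": -1},{"wx": 0,"wy": 0,"wz": 0,"tx": 0,"ty": 0.002,"tz": -0.034,"grip": -1},{"wx": 0,"wy": 0,"wz": 0,"tx": 0,"ty": 0.002,"tz": -0.034,"grip": -1},{"wx": 0,"wy": 0,"wz": 0,"tx": 0,"ty": 0.002,"tz": -0.034,"grip": -1}]'

```text
time_s: 21.02
ee_pos: [411.7, 297.0, 10.3]
eef_rot: [-0.0, 3.14, 0.001]
wrist_force: [-4.0, -2.8, 13.0]
gripper_width: 32.9
grasp_force: 48.4
```

To row units: 13 cm / 100 = 0.13, 12 cm / 100 = 0.12.

carry_out --commands '[{"wx": 0,"wy": 0,"wz": 0,"tx": 0,"ty": 0,"tz": 0.06,"grip": -1},{"wx": 0,"wy": 0,"wz": 0,"tx": 0,"ty": 0,"tz": 0.12,"grip": -1},{"wx": 0,"wy": 0,"wz": 0,"tx": 0,"ty": 0,"tz": 0.13,"grip": -1},{"wx": 0,"wy": 0,"wz": 0,"tx": 0,"ty": 0,"tz": 0.13,"grip": -1}]'

```text
time_s: 21.52
ee_pos: [411.2, 296.8, 138.9]
eef_rot: [-0.0, 3.141, 0.001]
wrist_force: [-0.3, 0.4, -2.0]
gripper_width: 32.6
grasp_force: 49.7
```

```bash
python3 - <<'E'
from h import *
s=ctrl.state();print(s['ee_pos'],s['eef_rot'],s['wrist_force'],s['gripper_width'])
im=ctrl.read_camera("side");cv2.imwrite("pics/s7.png",cv2.resize(im[100:240,120:280],None,fx=4,fy=4,interpolation=cv2.INTER_CUBIC))
E
```

```text
[411.21274222 296.7542706  138.93538714] [-2.43313749e-04  3.14079317e+00  8.15978467e-04] [-0.25262914  0.43090538 -1.95137129] 32.5581602498583
```

View pics/s7.png

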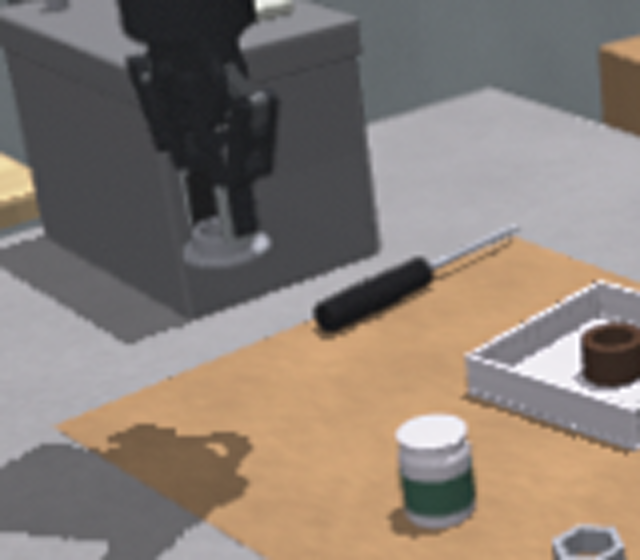

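The collar is held level at crop (226,245). Carrying it to the post.

To row units: -54.4 cm / 100 = -0.544, 21.3 cm / 100 = 0.213.

carry_out --commands '[{"wx": 0,"wy": 0,"wz": 0,"tx": 0.213,"ty": -0.544,"tz": 0,"grip": -1},{"wx": 0,"wy": 0,"wz": 0,"tx": 0.213,"ty": -0.544,"tz": 0,"grip": -1},{"wx": 0,"wy": 0,"wz": 0,"tx": 0.213,"ty": -0.544,"tz": 0,"grip": -1},{"wx": 0,"wy": 0,"wz": 0,"tx": 0.213,"ty": -0.544,"tz": 0,"grip": -1},{"wx": 0,"wy": 0,"wz": 0,"tx": 0.213,"ty": -0.544,"tz": 0,"grip": -1},{"wx": 0,"wy": 0,"wz": 0,"tx": 0.213,"ty": -0.544,"tz": 0,"grip": -1},{"wx": 0,"wy": 0,"wz": 0,"tx": 0.213,"ty": -0.544,"tz": 0,"grip": -1},{"wx": 0,"wy": 0,"wz": 0,"tx": 0.213,"ty": -0.544,"tz": 0,"grip": -1},{"wx": 0,"wy": 0,"wz": 0,"tx": 0.213,"ty": -0.544,"tz": 0,"grip": -1},{"wx": 0,"wy": 0,"wz": 0,"tx": 0.213,"ty": -0.544,"tz": 0,"grip": -1},{"wx": 0,"wy": 0,"wz": 0,"tx": 0.213,"ty": -0.544,"tz": 0,"grip": -1},{"wx": 0,"wy": 0,"wz": 0,"tx": 0.213,"ty": -0.544,"tz": 0,"grip": -1}]'

```text
time_s: 23.08
ee_pos: [623.7, -246.0, 137.7]
eef_rot: [0.001, -3.14, -0.001]
wrist_force: [-0.4, 1.4, -0.8]
gripper_width: 32.5
grasp_force: 49.8
```

```bash
python3 - <<'E'
from h import *
s=ctrl.state();print(s['ee_pos'],s['eef_rot'],s['wrist_force'],s['gripper_width'])
im=ctrl.read_camera("side");cv2.imwrite("pics/s8.png",cv2.resize(im[160:280,350:480],None,fx=4.5,fy=4.5,interpolation=cv2.INTER_CUBIC))
E
```

```text
[ 623.66426031 -246.04150692  137.69191256] [ 1.37490927e-03 -3.14022951e+00 -1.38312933e-03] [-0.3714942   1.35903319 -0.80968514] 32.50140066559925
```

View pics/s8.png

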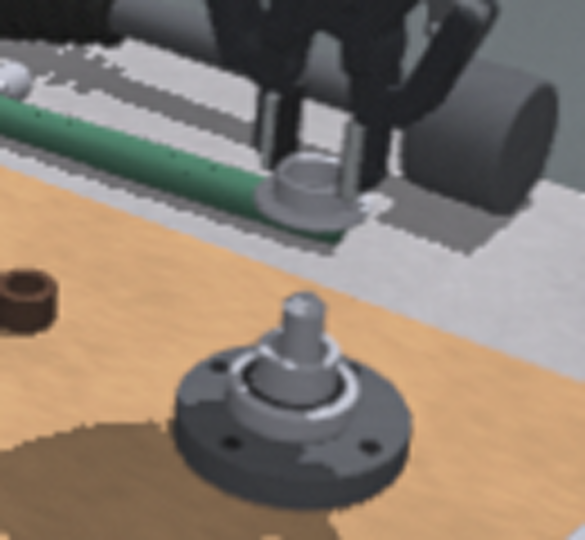

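The collar is centred over the post (crop 310,190 above 303,310). Descending.

carry_out --commands '[{"wx": 0,"wy": 0,"wz": 0,"tx": 0,"ty": -0.001,"tz": -0.03,"grip": -1},{"wx": 0,"wy": 0,"wz": 0,"tx": 0,"ty": -0.001,"tz": -0.04,"grip": -1},{"wx": 0,"wy": 0,"wz": 0,"tx": 0,"ty": -0.001,"tz": -0.05,"grip": -1},{"wx": 0,"wy": 0,"wz": 0,"tx": 0,"ty": -0.001,"tz": -0.062,"grip": -1},{"wx": 0,"wy": 0,"wz": 0,"tx": 0,"ty": -0.001,"tz": -0.072,"grip": -1},{"wx": 0,"wy": 0,"wz": 0,"tx": 0,"ty": -0.001,"tz": -0.072,"grip": -1},{"wx": 0,"wy": 0,"wz": 0,"tx": 0,"ty": -0.001,"tz": -0.072,"grip": -1}]'

```text
time_s: 24.0
ee_pos: [624.3, -248.4, 67.1]
eef_rot: [-0.0, 3.141, -0.0]
wrist_force: [-0.1, -0.6, -1.1]
gripper_width: 32.5
grasp_force: 49.9
```

To row units: 27.6 cm / 100 = 0.276, -16.9 cm / 100 = -0.169, 0.15 rad / 1.5708 = 0.0955.

carry_out --commands '[{"wx": 0,"wy": 0,"wz": 0,"tx": 0,"ty": 0,"tz": -0.001,"grip": 1},{"wx": 0,"wy": 0,"wz": 0,"tx": 0,"ty": 0,"tz": -0.001,"grip": 1},{"wx": 0,"wy": 0,"wz": 0,"tx": 0,"ty": 0,"tz": -0.001,"grip": 1},{"wx": 0,"wy": 0,"wz": 0,"tx": 0,"ty": 0,"tz": 0.04,"grip": 1},{"wx": 0,"wy": 0,"wz": 0,"tx": 0,"ty": 0,"tz": 0.08,"grip": 1},{"wx": 0,"wy": 0,"wz": 0.0955,"tx": -0.169,"ty": 0.276,"tz": 0.08,"grip": 1},{"wx": 0,"wy": 0,"wz": 0.0955,"tx": -0.169,"ty": 0.276,"tz": 0.08,"grip": 1},{"wx": 0,"wy": 0,"wz": 0.0955,"tx": -0.169,"ty": 0.276,"tz": 0.08,"grip": 1},{"wx": 0,"wy": 0,"wz": 0.0955,"tx": -0.169,"ty": 0.276,"tz": 0.08,"grip": 1},{"wx": 0,"wy": 0,"wz": 0.0955,"tx": -0.169,"ty": 0.276,"tz": 0.08,"grip": 1},{"wx": 0,"wy": 0,"wz": 0.0955,"tx": -0.169,"ty": 0.276,"tz": 0.08,"grip": 1},{"wx": 0,"wy": 0,"wz": 0.0955,"tx": -0.169,"ty": 0.276,"tz": 0.08,"grip": 1}]'

```text
time_s: 25.5
ee_pos: [455.3, 28.0, 147.1]
eef_rot: [-0.238, 3.131, -0.0]
wrist_force: [-0.3, 0.2, -1.0]
gripper_width: 85.5
grasp_force: 0.0
```

```bash
python3 - <<'E'
from h import *
s=ctrl.state();print(s['ee_pos'],s['eef_rot'],s['wrist_force'],s['gripper_width'])
im=ctrl.read_camera("side");cv2.imwrite("pics/s9.png",cv2.resize(im[160:280,220:480],None,fx=3,fy=3,interpolation=cv2.INTER_CUBIC))
E
```

```text
[455.25460239  28.02472012 147.11300762] [-2.37719197e-01  3.13147746e+00 -3.67384518e-04] [-0.27326219  0.18159716 -1.01502794] 85.48031982301993
```

View pics/s9.png

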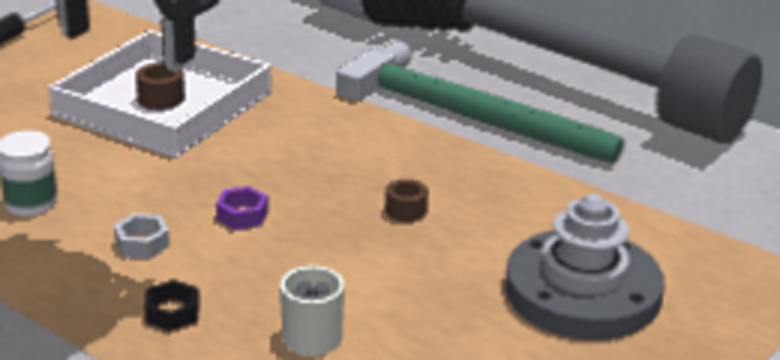

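The flanged collar is seated with the post showing above it (crop 592,215). Now the hex collar.

To row units: -14.3 cm / 100 = -0.143, -11 cm / 100 = -0.11.

carry_out --commands '[{"wx": 0,"wy": 0,"wz": 0,"tx": 0,"ty": 0.001,"tz": -0.06,"grip": 1},{"wx": 0,"wy": 0,"wz": 0,"tx": 0,"ty": 0.001,"tz": -0.11,"grip": 1},{"wx": 0,"wy": 0,"wz": 0,"tx": 0,"ty": 0.001,"tz": -0.143,"grip": 1},{"wx": 0,"wy": 0,"wz": 0,"tx": 0,"ty": 0.001,"tz": -0.143,"grip": 1},{"wx": 0,"wy": 0,"wz": 0,"tx": 0,"ty": 0.001,"tz": -0.143,"grip": -1},{"wx": 0,"wy": 0,"wz": 0,"tx": 0,"ty": 0.001,"tz": -0.143,"grip": -1},{"wx": 0,"wy": 0,"wz": 0,"tx": 0,"ty": 0.001,"tz": -0.143,"grip": -1},{"wx": 0,"wy": 0,"wz": 0,"tx": 0,"ty": 0.001,"tz": -0.143,"grip": -1},{"wx": 0,"wy": 0,"wz": 0,"tx": 0,"ty": 0.001,"tz": -0.143,"grip": -1},{"wx": 0,"wy": 0,"wz": 0,"tx": 0,"ty": 0.001,"tz": -0.143,"grip": -1},{"wx": 0,"wy": 0,"wz": 0,"tx": 0,"ty": 0.001,"tz": -0.143,"grip": -1}]'

```text
time_s: 26.92
ee_pos: [456.0, 28.7, 5.3]
eef_rot: [-0.236, 3.131, -0.001]
wrist_force: [-3.3, -0.1, 10.5]
gripper_width: 34.6
grasp_force: 49.5
```

To row units: -27.6 cm / 100 = -0.276, 16.7 cm / 100 = 0.167.

carry_out --commands '[{"wx": 0,"wy": 0,"wz": 0,"tx": 0,"ty": 0,"tz": 0.06,"grip": -1},{"wx": 0,"wy": 0,"wz": 0,"tx": 0,"ty": 0,"tz": 0.12,"grip": -1},{"wx": 0,"wy": 0,"wz": 0,"tx": 0.167,"ty": -0.276,"tz": 0.12,"grip": -1},{"wx": 0,"wy": 0,"wz": 0,"tx": 0.167,"ty": -0.276,"tz": 0.12,"grip": -1},{"wx": 0,"wy": 0,"wz": 0,"tx": 0.167,"ty": -0.276,"tz": 0.12,"grip": -1},{"wx": 0,"wy": 0,"wz": 0,"tx": 0.167,"ty": -0.276,"tz": 0.12,"grip": -1},{"wx": 0,"wy": 0,"wz": 0,"tx": 0.167,"ty": -0.276,"tz": 0.12,"grip": -1},{"wx": 0,"wy": 0,"wz": 0,"tx": 0.167,"ty": -0.276,"tz": 0.12,"grip": -1},{"wx": 0,"wy": 0,"wz": 0,"tx": 0.167,"ty": -0.276,"tz": 0.12,"grip": -1},{"wx": 0,"wy": 0,"wz": 0,"tx": 0.167,"ty": -0.276,"tz": 0.12,"grip": -1},{"wx": 0,"wy": 0,"wz": 0,"tx": 0.167,"ty": -0.276,"tz": 0.12,"grip": -1}]'

```text
time_s: 28.3
ee_pos: [621.9, -246.2, 124.3]
eef_rot: [-0.237, 3.132, -0.0]
wrist_force: [0.8, 0.8, -0.9]
gripper_width: 34.4
grasp_force: 51.3
```

```bash
python3 - <<'E'
from h import *
s=ctrl.state();print(s['ee_pos'],s['eef_rot'],s['wrist_force'],s['gripper_width'])
im=ctrl.read_camera("side");cv2.imwrite("pics/s10.png",cv2.resize(im[160:280,350:480],None,fx=4.5,fy=4.5,interpolation=cv2.INTER_CUBIC))
E
```

```text
[ 621.93353779 -246.18250407  124.25864184] [-2.37382238e-01  3.13199059e+00 -4.63134515e-04] [ 0.75517273  0.83343113 -0.85157981] 34.438296753955676
```

View pics/s10.png

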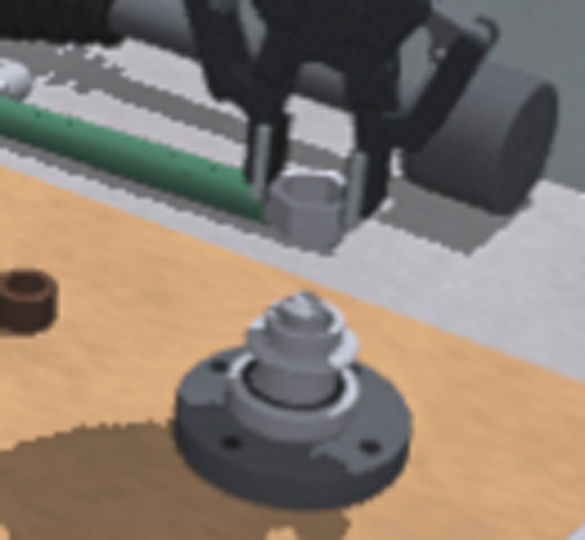

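To row units: -4.7 cm / 100 = -0.047, -4 cm / 100 = -0.04.

carry_out --commands '[{"wx": 0,"wy": 0,"wz": 0,"tx": 0.001,"ty": -0.001,"tz": -0.02,"grip": -1},{"wx": 0,"wy": 0,"wz": 0,"tx": 0.001,"ty": -0.001,"tz": -0.03,"grip": -1},{"wx": 0,"wy": 0,"wz": 0,"tx": 0.001,"ty": -0.001,"tz": -0.04,"grip": -1},{"wx": 0,"wy": 0,"wz": 0,"tx": 0.001,"ty": -0.001,"tz": -0.047,"grip": -1},{"wx": 0,"wy": 0,"wz": 0,"tx": 0.001,"ty": -0.001,"tz": -0.047,"grip": -1},{"wx": 0,"wy": 0,"wz": 0,"tx": 0.001,"ty": -0.001,"tz": -0.047,"grip": -1}]'

```text
time_s: 29.1
ee_pos: [623.2, -248.3, 76.8]
eef_rot: [-0.236, 3.133, -0.0]
wrist_force: [0.4, -0.3, -1.8]
gripper_width: 34.8
grasp_force: 51.4
```

No contact force and about 1.5 mm to drop, so I'll release gently and retreat upward.

carry_out --commands '[{"wx": 0,"wy": 0,"wz": 0,"tx": 0,"ty": 0,"tz": -0.001,"grip": -1},{"wx": 0,"wy": 0,"wz": 0,"tx": 0,"ty": 0,"tz": -0.001,"grip": 1},{"wx": 0,"wy": 0,"wz": 0,"tx": 0,"ty": 0,"tz": -0.001,"grip": 1},{"wx": 0,"wy": 0,"wz": 0,"tx": 0,"ty": 0,"tz": -0.001,"grip": 1},{"wx": 0,"wy": 0,"wz": 0,"tx": 0,"ty": 0,"tz": 0.05,"grip": 1},{"wx": 0,"wy": 0,"wz": 0,"tx": 0,"ty": 0,"tz": 0.1,"grip": 1},{"wx": 0,"wy": 0,"wz": 0,"tx": -0.1,"ty": 0.2,"tz": 0.12,"grip": 1},{"wx": 0,"wy": 0,"wz": 0,"tx": -0.1,"ty": 0.2,"tz": 0.12,"grip": 1},{"wx": 0,"wy": 0,"wz": 0,"tx": -0.1,"ty": 0.2,"tz": 0.12,"grip": 1},{"wx": 0,"wy": 0,"wz": 0,"tx": -0.1,"ty": 0.2,"tz": 0.12,"grip": 1},{"wx": 0,"wy": 0,"wz": 0,"tx": -0.1,"ty": 0.2,"tz": 0.12,"grip": 1}]'

```text
time_s: 30.48
ee_pos: [522.6, -46.5, 197.6]
eef_rot: [-0.239, 3.131, -0.0]
wrist_force: [-0.2, -0.8, 0.2]
gripper_width: 85.0
grasp_force: 0.0
```

```bash
python3 - <<'E'
from h import *
im=ctrl.read_camera("side");a=cv2.resize(im[180:280,360:470],None,fx=4,fy=4,interpolation=cv2.INTER_CUBIC)
im=ctrl.read_camera("top");b=cv2.resize(im[150:230,370:445],(355,400),interpolation=cv2.INTER_CUBIC)
cv2.imwrite("pics/s11.png",np.hstack([a[:400],b]));print(ctrl.state()['ee_pos'])
E
```

```text
[523.31397368 -48.32712948 196.95371096]
```

View pics/s11.png

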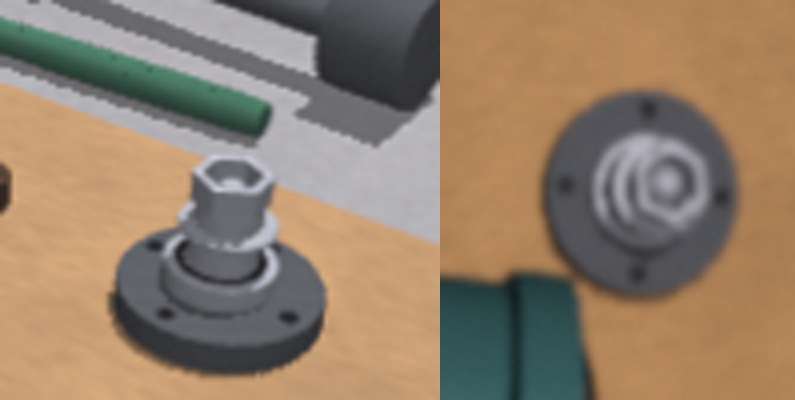

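All four parts are stacked level, with the post tip visible in the hex bore. The bush was in the tray when I last looked, so I'm handing in.

```bash
python3 -c "
from cell import ctrl
print(ctrl.close_job())"
```

```text
the job is handed in; nothing more can be done
None
```

I handed the job in at about 30 s: the worn bush is in the scrap tray, and the bearing ring, sleeve, flanged collar and hex collar are stacked on the shaft in that order. They looked seated and level in the last pictures, but the hand-in returned no verdict.

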